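# Shut down the hot-air station and rack its nozzles

### The arm

A 6-joint arm with a two-finger parallel gripper is mounted at the origin on the work surface. World frame = base frame: x ahead of the robot, y to its left, z up, the work surface at z = 0. Lengths are in m, angles in rad, forces in N, time in s.
With the tool pointing down it reaches from about 0.4 to 0.825 m from the base axis. Payload 7 kg.
Tool frame: the origin (TCP) lies between the finger pads; the fingertips stand 8 mm ahead of it and the grasp point (between the pads) lies 11 mm behind it (arm.finger_overhang is the distance from the TCP to the fingertips, in m); z points along the fingers, y is the line along which they close (so a half turn about z gives the same grasp; the last joint's range is limited). The gripper opens to 88 mm and grips with 3 to 60 N. Pads are 19 mm wide; open, the fingers measure 130 mm over their backs; the gripper's body (78 mm by 193 mm) begins 47 mm behind the grasp point.
Start: joints at [-0.937, 0.359, 0.012, 0, -1.224, -0.288], TCP at [0.229, -0.635, 0.235] pointing down, gripper open.
Joint ranges: [-3.07, 3.07], [-1.43, 2.12], [-1.02, 1.25], [-3.03, 1.67], [-3.05, -0], [-3.03, 3.03]. Speed limits (rad/s): [2.39, 2.39, 3.01, 3.14, 3.14, 3.14].

### API

Orientations are given as [roll, pitch, yaw] about the fixed x, y, z axes, in that order (R = Rz(yaw) Ry(pitch) Rx(roll)).
In Python, from station import arm gives the robot as it stands.
- The arm moves only by the tool move_arm, never from a script. Its argument "rows" is text: rows parted by semicolons, each of 7 numbers parted by spaces: the turn, a rotation vector about the tool's x, y, z in degrees, then the shift along the tool's x, y, z in m, then the finger opening in m, from 0 to 0.0876. A call has 1 to 8 rows; each row shifts and turns the commanded pose from where the row before left it, along the tool's axes as they then stand; what a row does not reach is not made up. A row lasts 1/8 s, in which the tool goes at most 62.5 mm and 10.7 degrees, less where a joint would pass 70% of its speed; a pose out of reach is approached as far as the arm can. A call is refused whole if a number of a shift passes 0.0625 or a number of a turn 10.7, either way. A call with a gripper value outside its range is refused whole. The fingers move at their own pace and stop on an object; "squeeze" is the grip in N (left out, the last holds). Time passes only in rows, so rows that do not move let the fingers close. It gives the time, the measured TCP pose, the force, the opening and the grip force at its end, in the units of the state.
- arm.get_state(): the state, without advancing time (a new reading comes with each control period).
- arm.grab_frame(name): name is "side" or "top" or "wrist"; returns (picture, depth): 480x640x3 uint8, blue, green, red; 480x640 float32, m along the optical axis (not along the pixel's ray), 0 where there is no reading.
- arm.camera_model(name): a dict with "mtx" (3x3 intrinsics, pixels), "camera_from_world" (4x4, takes a point from world to camera coordinates); the wrist camera has in their place "mount" (4x4, takes a point from camera to tool coordinates, whose origin is the TCP and whose axes are the flange's). Camera axes: x right, y down, z forward; pixel columns grow to the right and rows downward; lengths in m; the calibration is good to about 2 mm. A picture is of the moment at which its call begins: read the wrist's pose just before it. camera_model takes no time and is no camera call.
- arm.job_done(): hands the job in; it is judged then, once.
The state is a dict: "t": time; "q": joint angles; "qd": joint speeds; "joint_efforts": joint torques, N m; "eef_pos": TCP position; "ee_rot": TCP orientation; "force": force on the tool from outside, world axes, zero at the start; "moment": the same for the moment, N m; "width": finger opening in m; "gripper_force": force on a finger pad.
Only numpy, scipy, OpenCV 4.12 (cv2) and the standard library are available. Lean on these libraries where they do the work, as an engineer would, in place of code of your own. Each camera call takes 0.05 s, during which the arm holds its last target. There are 200 camera calls.

### The job

Shut down the hot-air rework station: first turn the heat knob fully anticlockwise to its stop while the air still blows, only then turn the airflow knob fully anticlockwise to its stop, and last press the mains rocker to off. Also put every nozzle that stands on the bench away on the nozzle rack, each pushed fully home on a spigot of its own; this may be done at any time, and the meter, screwdriver and solder spool are to be left where they are.

Things in the scene. Friction and masses are not known exactly. Their poses are not given: they have to be found in the camera images.
- station: Fixed grey hot-air rework station, 214 mm deep (x), 290 wide (y), origin under its centre; 60 mm high at the front (-x), 114 at the back. Its whole top is a control panel sloping 15 degrees down to the front. In one row on it, from +y to -y: heat knob, airflow knob, mains rocker. On its +y side a fixed cradle holds the handpiece, 100 mm high, 62 mm out from the side: leave it.
- heat (a joint): Turn of the heat knob (left), rad: 0 at the fully anticlockwise end stop (minimum, pointer lower left), grows clockwise to 4.71 at maximum. It stays where it is left (friction about 0.04 N m). It sits on a round grey base 68 mm across, 6 mm high.
- heat_grip (a point): On the heat knob's axis, 7 mm below the top of its bar: where to grip. Turns with the knob; z = knob axis out of the panel (15 degrees off vertical, leaning to the station's front), x along the bar. Knob: 44 mm disc 8 mm thick, on it a bar 42 mm long, 14 thick, 30 high; the bar's top is 44 mm off the panel; pointer mark on the bar's -x end. Airflow knob 85 mm away.
- air (a joint): Turn of the airflow knob (middle), rad: same knob, 0 at the fully anticlockwise end stop, grows clockwise to 4.71.
- air_grip (a point): On the airflow knob's axis, as heat_grip.
- power (a joint): Mains rocker (right), 44 x 26 mm, rad: 0 = on (end nearer the robot lies level with the panel, far end stands 7 mm proud), 0.32 = off (far end pressed level). It stays where it is left; 3 to 4 N on the far end moves it.
- power_off_end (a point): On the face of the rocker's far (+x) half, the one to press for off, 16 mm from the hinge. From on to off it goes about 5 mm down along the panel's normal. Its y is the hinge axis (the station's y). Once off, that half lies level, 7 mm above the panel and parallel to it.
- rack: Nozzle rack: fixed aluminium plate 90 (its x) x 330 (its y) x 12 mm, origin under its centre, carrying a row along its y of five upright steel spigots, 31 mm across and 36 mm high with a tapered top (18 mm across at the tip), 64 mm apart.
- spigot_0 (a point): Centre of the foot of spigot 0 on the plate's upper face, 12 mm above the bench (number 0 at the rack's +y end, 4 at its -y end). A nozzle that is fully home has its underside here, resting on the plate.
- spigot_1 (a point): Centre of the foot of spigot 1 on the plate's upper face, 12 mm above the bench (number 0 at the rack's +y end, 4 at its -y end). A nozzle that is fully home has its underside here, resting on the plate.
- spigot_2 (a point): Centre of the foot of spigot 2 on the plate's upper face, 12 mm above the bench (number 0 at the rack's +y end, 4 at its -y end). A nozzle that is fully home has its underside here, resting on the plate.
- spigot_3 (a point): Centre of the foot of spigot 3 on the plate's upper face, 12 mm above the bench (number 0 at the rack's +y end, 4 at its -y end). A nozzle that is fully home has its underside here, resting on the plate.
- spigot_4 (a point): Centre of the foot of spigot 4 on the plate's upper face, 12 mm above the bench (number 0 at the rack's +y end, 4 at its -y end). A nozzle that is fully home has its underside here, resting on the plate.
- nozzle_fine: Loose steel nozzle, 70 mm long, about 100 g; may be absent. Its lower 45 mm is a round collar 42 mm across with a foot flange 54 mm across and 5 mm thick, open below; its 35 mm bore slips over any spigot. Above a short cone the mouth is a narrow round tube, 12 mm across. A clamp lug beside the collar at its +x reaches 31 mm from the axis and 14 mm up. Origin: centre of the underside, z towards the mouth. Starts standing, collar down.
- nozzle_wide: Loose steel nozzle, 70 mm long, about 100 g; may be absent. Its lower 45 mm is a round collar 42 mm across with a foot flange 54 mm across and 5 mm thick, open below; its 35 mm bore slips over any spigot. Above a short cone the mouth is a wide round tube, 31 mm across. A clamp lug beside the collar at its +x reaches 31 mm from the axis and 14 mm up. Origin: centre of the underside, z towards the mouth. Starts standing, collar down.
- nozzle_slot: Loose steel nozzle, 70 mm long, about 100 g; may be absent. Its lower 45 mm is a round collar 42 mm across with a foot flange 54 mm across and 5 mm thick, open below; its 35 mm bore slips over any spigot. Above a short cone the mouth is a flat slot mouth, 36 x 12 mm. A clamp lug beside the collar at its +x reaches 31 mm from the axis and 14 mm up. Origin: centre of the underside, z towards the mouth. Starts standing, collar down.
- nozzle_square: Loose steel nozzle, 70 mm long, about 100 g; may be absent. Its lower 45 mm is a round collar 42 mm across with a foot flange 54 mm across and 5 mm thick, open below; its 35 mm bore slips over any spigot. Above a short cone the mouth is a square mouth, 30 x 30 mm. A clamp lug beside the collar at its +x reaches 31 mm from the axis and 14 mm up. Origin: centre of the underside, z towards the mouth. Starts standing, collar down.
- nozzle_mid: Loose steel nozzle, 70 mm long, about 100 g; may be absent. Its lower 45 mm is a round collar 42 mm across with a foot flange 54 mm across and 5 mm thick, open below; its 35 mm bore slips over any spigot. Above a short cone the mouth is a round tube, 21 mm across. A clamp lug beside the collar at its +x reaches 31 mm from the axis and 14 mm up. Origin: centre of the underside, z towards the mouth. Starts standing, collar down.
- meter: Bystander: hand-held multimeter lying on the bench, 165 x 78 x 41 mm, origin under its centre.
- spool: Bystander: metal solder spool standing on end, 60 mm across, 44 mm high, origin under its centre.
- driver: Bystander: screwdriver lying on the bench, 200 mm long, handle 26 mm thick, origin under its middle.
There are look-alikes about, which are no part of the job. What is shaped like the nozzle_fine but orange or purple is not meant.

How it is judged:
By the outcome, as a careful person would: the job done as asked, in the order asked, and still so for the second after the job is handed in, with the robot touching nothing.
Of nozzle_fine, nozzle_wide, nozzle_slot, nozzle_square, nozzle_mid only 3 to 5 are there at a start; the rules pass over those that are not, and their reading is None.
At some moment in a run one of nozzle_fine, nozzle_wide, nozzle_slot, nozzle_square, nozzle_mid may be knocked a few centimetres aside while the robot is not near it.
Once in a run the grip may slacken for a moment while it holds something.
It also fails if it takes over 210 s, if anything falls off the work surface, if the arm or the gripper's body presses on something with over 40 N, if the wrist force passes 120 N, or if a joint passes its speed limit or range.

## Working session

There is one attempt and no reset: what is moved stays moved. The work goes in short steps, Python scripts to look and compute and a tool call to move; the robot and the scene stay as the last step left them, time stands still between calls to the robot, and variables do not carry over. Pictures are saved under pics/ and viewed, at most 14 in all, crops included, and the job is handed in when it is done.

Besides the shell and the picture viewer there is one more tool, called as name(argument=value, ...) on one line, values as JSON. move_arm: Moves the arm, as the interface text tells. Its arguments: {"type":"object","properties":{"rows":{"type":"string"},"squeeze":{"type":"number"}},"required":["rows"]}

```bash
ls; mkdir -p pics; cat > h.py <<'E'
from station import arm
import numpy as np, cv2
def grab(n,save=None):
    s=arm.get_state(); im,d=arm.grab_frame(n)
    if save: cv2.imwrite(f'pics/{save}.png',im); np.save(f'pics/{save}.npy',d)
    return s,im,d
E
python3 - <<'E'
from h import *
print(arm.get_state())
for n in ('top','side','wrist'):
    grab(n,n+'0'); m=arm.camera_model(n); print(n,{k:np.round(v,4).tolist() for k,v in m.items() if hasattr(v,'__len__') and not isinstance(v,str)})
E
```

```text
pics
{'t': 0.0, 'q': array([-9.36885109e-01,  3.59388605e-01,  1.10724950e-02, -3.70610614e-04,
       -1.22411239e+00, -2.88137627e-01]), 'qd': array([-0.00113001,  0.00138409,  0.00083229,  0.00033448,  0.00054937,
        0.0007562 ]), 'joint_efforts': array([-1.57304956e-03, -5.82706189e+01,  2.93056744e+01,  6.99699908e+00,
        6.69073634e-03, -1.86061334e-04]), 'eef_pos': array([ 0.22861765, -0.63459691,  0.23362382]), 'ee_rot': array([ 3.13992875e+00, -1.29823092e-04, -2.79594517e+00]), 'force': array([-0.10177281,  0.15333351,  0.28113035]), 'moment': array([ 0.04153066,  0.03691343, -0.00499778]), 'gripper_force': 0.0, 'width': 0.08808682283116634}
top {'mtx': [[479.5579, 0.0, 323.3908], [0.0, 479.5579, 251.0913], [0.0, 0.0, 1.0]], 'camera_from_world': [[0.0022, -1.0, 0.0045, -0.0241], [-0.9842, -0.003, -0.1768, 0.5311], [0.1768, -0.0041, -0.9842, 0.9528], [0.0, 0.0, 0.0, 1.0]]}
side {'mtx': [[616.3053, 0.0, 317.2618], [0.0, 616.3053, 244.1726], [0.0, 0.0, 1.0]], 'camera_from_world': [[-0.8921, -0.4518, -0.0, 0.4272], [-0.2323, 0.4588, -0.8576, 0.2187], [0.3874, -0.7651, -0.5143, 0.9651], [0.0, 0.0, 0.0, 1.0]]}
wrist {'mtx': [[378.5932, 0.0, 326.1222], [0.0, 378.5932, 240.505], [0.0, 0.0, 1.0]], 'mount': [[-0.0003, -0.9584, -0.2855, 0.0781], [1.0, -0.0001, -0.0005, 0.0008], [0.0005, -0.2855, 0.9584, -0.1504], [0.0, 0.0, 0.0, 1.0]]}
```

View pics/top0.png

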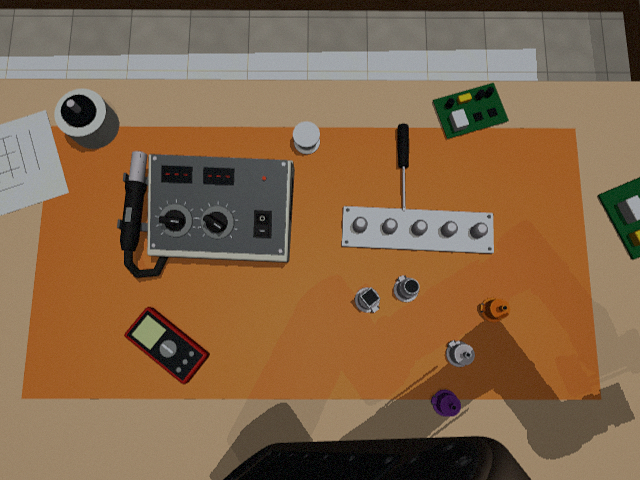

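View pics/side0.png

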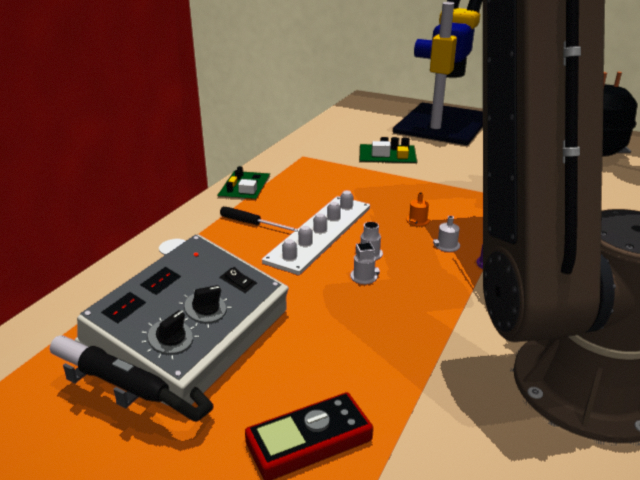

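Top view: station at (220,208) with heat knob (176,220), airflow (217,222), rocker (262,224). The rack has spigots from (360,225) to (479,230). Candidate nozzles: square (367,299), round open (406,289), fine grey (460,353). Look-alikes: orange (494,309) and purple (446,403), which are not meant. I'll check the choice in a close crop.

```bash
python3 - <<'E'
from h import *
im=cv2.imread('pics/top0.png'); 
a=cv2.resize(im[265:425,340:520],None,fx=4,fy=3.6,interpolation=cv2.INTER_CUBIC)
b=im[150:270,140:300]
cv2.imwrite('pics/cropA.png',cv2.resize(im[270:420,340:520],None,fx=4,fy=4,interpolation=cv2.INTER_CUBIC))
cv2.imwrite('pics/cropB.png',cv2.resize(im[180:270,145:295],None,fx=5,fy=5,interpolation=cv2.INTER_CUBIC))
# cloud from top
d=np.load('pics/top0.npy'); m=arm.camera_model('top'); K=m['mtx']; T=np.linalg.inv(m['camera_from_world'])
v,u=np.mgrid[:480,:640]
P=np.stack([(u-K[0,2])/K[0,0]*d,(v-K[1,2])/K[1,1]*d,d],-1)@T[:3,:3].T+T[:3,3]
np.save('pics/P0.npy',P)
for n,(x,y) in dict(bench=(300,330),plate=(350,240),sp0=(360,223),sp1=(390,225),sp2=(420,226),sp3=(449,227),sp4=(479,228),sq=(369,296),rd=(408,285),fine=(463,353),or_=(497,308),spool=(306,133),panelTL=(155,160),panelTR=(288,165),panelBL=(152,250),panelBR=(284,255),heat=(176,220),air=(217,222),rock=(262,217)).items(): print(n,P[y,x].round(4))
E
```

```text
bench [0.3693 0.0263 0.0019]
plate [ 0.5626 -0.0806  0.0096]
sp0 [ 0.5911 -0.0996  0.0493]
sp1 [ 0.5869 -0.1625  0.05  ]
sp2 [ 0.5852 -0.2259  0.0486]
sp3 [ 0.5828 -0.2863  0.0508]
sp4 [ 0.5817 -0.3506  0.0468]
sq [ 0.4358 -0.1141  0.0711]
rd [ 0.4582 -0.193   0.0705]
fine [ 0.3239 -0.3024  0.0529]
or_ [ 0.4138 -0.377   0.0502]
spool [0.7935 0.0159 0.0458]
panelTL [0.7053 0.3175 0.111 ]
panelTR [0.6964 0.0494 0.1094]
panelBL [0.5293 0.3283 0.0644]
panelBR [0.5204 0.0583 0.0608]
heat [0.5788 0.2654 0.1203]
air [0.5751 0.1853 0.1203]
rock [0.5917 0.101  0.0956]
```

View pics/cropA.png

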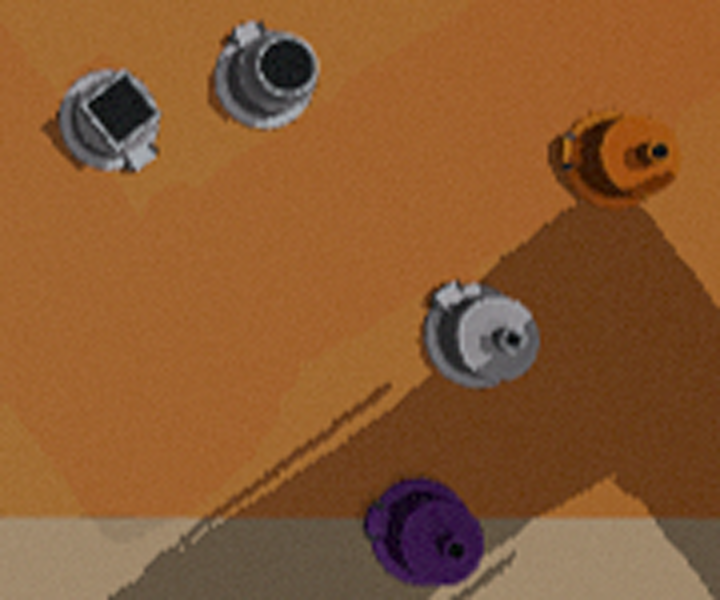

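View pics/cropB.png

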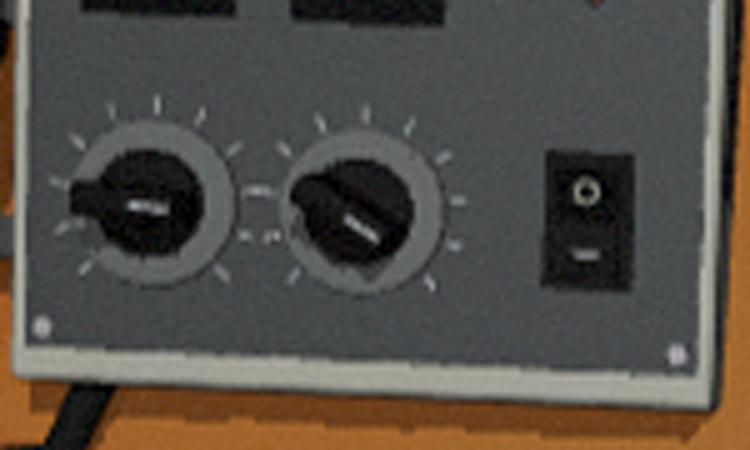

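```bash
cat >> h.py <<'E'
from scipy.spatial.transform import Rotation as Ro
def Rt(s=None):
    s=s or arm.get_state(); return Ro.from_euler('xyz',s['ee_rot']),np.array(s['eef_pos'])
def plan(p,R,n=None,w=0.0876):
    "rows from the present pose to p,R; turn and shift spread evenly"
    R0,p0=Rt(); rv=(R0.inv()*R).as_rotvec(); dp=np.array(p)-p0
    k=int(max(np.ceil(np.abs(np.degrees(rv)).max()/10.5),np.ceil(np.linalg.norm(dp)/0.06),1)); n=n or k
    Rc=R0
    for i in range(n):
        print(' '.join('%.1f'%a for a in np.degrees(rv)/n),' '.join('%.4f'%a for a in Rc.inv().apply(dp/n)),w,end='; ')
        Rc=Rc*Ro.from_rotvec(rv/n)
    print('  n',n)
def down(yawdeg): return Ro.from_euler('xyz',[180,0,yawdeg],degrees=True)
def cloud(n,s,d):
    m=arm.camera_model(n); K=m['mtx']
    if n=='wrist':
        R,p=Rt(s); M=np.eye(4); M[:3,:3]=R.as_matrix(); M[:3,3]=p; T=M@m['mount']
    else: T=np.linalg.inv(m['camera_from_world'])
    v,u=np.mgrid[:480,:640]
    return np.stack([(u-K[0,2])/K[0,0]*d,(v-K[1,2])/K[1,1]*d,d],-1)@T[:3,:3].T+T[:3,3]
E
python3 - <<'E'
from h import *
plan([0.43,-0.24,0.28],down(-92))
E
```

```text
0.0 0.0 -8.5 -0.0404 0.0379 -0.0057 0.0876; 0.0 0.0 -8.5 -0.0456 0.0315 -0.0057 0.0876; 0.0 0.0 -8.5 -0.0497 0.0244 -0.0057 0.0876; 0.0 0.0 -8.5 -0.0528 0.0167 -0.0058 0.0876; 0.0 0.0 -8.5 -0.0547 0.0087 -0.0058 0.0876; 0.0 0.0 -8.5 -0.0554 0.0005 -0.0058 0.0876; 0.0 0.0 -8.5 -0.0549 -0.0077 -0.0058 0.0876; 0.0 0.0 -8.5 -0.0531 -0.0157 -0.0058 0.0876;   n 8
```

move_arm(rows="0 0 -8.5 -0.04 0.038 -0.006 0.0876; 0 0 -8.5 -0.045 0.032 -0.006 0.0876; 0 0 -8.5 -0.05 0.024 -0.006 0.0876; 0 0 -8.5 -0.053 0.017 -0.006 0.0876; 0 0 -8.5 -0.055 0.009 -0.006 0.0876; 0 0 -8.5 -0.055 0 -0.006 0.0876; 0 0 -8.5 -0.055 -0.008 -0.006 0.0876; 0 0 -8.5 -0.053 -0.016 -0.006 0.0876")

```text
t: 1.15
eef_pos: [0.4312, -0.2388, 0.2828]
ee_rot: [-3.141, 0.0, -1.604]
force: [1.0, 0.1, -0.2]
width: 0.0873
gripper_force: 0.0
```

move_arm(rows="0 0 0 0 0 0 0.0876; 0 0 0 0 0 0 0.0876")

```text
t: 1.4
eef_pos: [0.4306, -0.2403, 0.2824]
ee_rot: [3.141, 0.0, -1.609]
force: [0.0, -0.8, -0.3]
width: 0.0877
gripper_force: 0.0
```

```bash
python3 - <<'E'
from h import *
print(Rt()[1],arm.get_state()['ee_rot'],arm.get_state()['q'])
s,im,d=grab('wrist','w1'); np.save('pics/Pw1.npy',cloud('wrist',s,d))
P=cloud('wrist',s,d); m=(P[...,2]>0.008)&(d>0)
n,l,st,c=cv2.connectedComponentsWithStats(m.astype(np.uint8))
for i in range(1,n):
    if st[i,4]>150:
        q=P[l==i]; print(c[i].round(),st[i,4],q.min(0).round(3),q.max(0).round(3))
E
```

```text
[ 0.43064024 -0.24027679  0.2824011 ] [ 3.14123711e+00  1.17104766e-04 -1.60867920e+00] [-1.09523375e-01  2.50004503e-02 -2.99364233e-01 -9.63689479e-05
 -1.24679466e+00  7.16712159e-02]
[337.  55.] 2032 [ 0.393 -0.406  0.008] [ 0.434 -0.354  0.072]
[294. 353.] 125401 [ 0.347 -0.395  0.008] [ 0.808 -0.083  0.389]
[428. 135.] 1842 [ 0.302 -0.328  0.008] [ 0.35  -0.283  0.072]
[522. 164.] 2091 [ 0.201 -0.295  0.008] [ 0.244 -0.244  0.072]
[303. 240.] 1525 [ 0.436 -0.221  0.008] [ 0.486 -0.184  0.073]
```

View pics/w1.png

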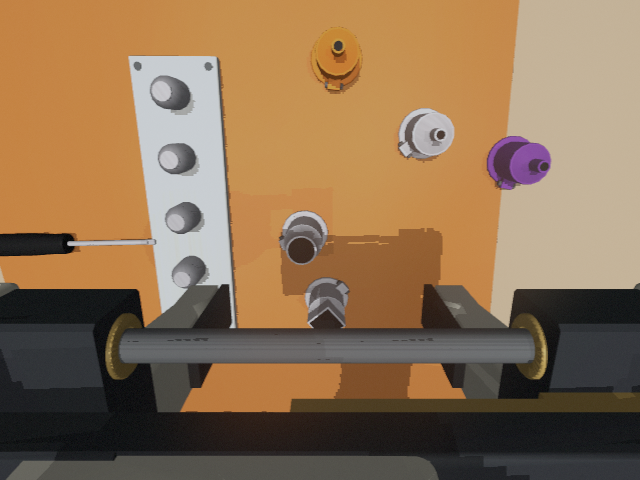

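Wrist view: fine at (428,135), wide at (303,240), square at (325,300), spigots 4 to 1 at (170,92), (177,158), (183,217) and (188,270). The orange (337,55) and purple (520,163) look-alikes stay.

```bash
cat >> h.py <<'E'
def blob(P,x,y,r,z0,z1):
    q=P[(np.hypot(P[...,0]-x,P[...,1]-y)<r)&(P[...,2]>z0)&(P[...,2]<z1)]
    if len(q)<8: return None
    (cx,cy),rr=cv2.minEnclosingCircle(q[:,:2].astype(np.float32)); return len(q),q.mean(0).round(4),(round(cx,4),round(cy,4),round(rr,4))
E
python3 - <<'E'
from h import *
for nm in ('Pw1','P0'):
    P=np.load(f'pics/{nm}.npy'); print(nm)
    for n,(x,y) in dict(fine=(.325,-.304),wide=(.457,-.2),square=(.434,-.116)).items():
        print(n,'top',blob(P,x,y,.035,.064,.08),'collar+',blob(P,x,y,.035,.02,.045),'flange',blob(P,x,y,.04,.003,.009))
    for i,(x,y) in enumerate([(.59,-.0996),(.587,-.1625),(.585,-.226),(.583,-.288),(.5817,-.351)]):
        print(i,blob(P,x,y,.022,.0455,.06))
E
```

```text
Pw1
fine top (154, array([ 0.3221, -0.3075,  0.0699]), (0.3213, -0.3072, 0.0061)) collar+ (367, array([ 0.3305, -0.3086,  0.0385]), (0.3217, -0.3073, 0.021)) flange (417, array([ 0.3327, -0.313 ,  0.0051]), (0.3247, -0.3136, 0.0381))
wide top (737, array([ 0.4559, -0.2013,  0.0705]), (0.4562, -0.2005, 0.0156)) collar+ (225, array([ 0.4527, -0.2157,  0.0349]), (0.456, -0.2005, 0.021)) flange (416, array([ 0.4526, -0.2129,  0.0052]), (0.4574, -0.2053, 0.0366))
square top (579, array([ 0.4339, -0.1223,  0.0698]), (0.4339, -0.1173, 0.0202)) collar+ (341, array([ 0.4336, -0.1326,  0.0341]), (0.4342, -0.1185, 0.0206)) flange (319, array([ 0.4382, -0.1291,  0.0052]), (0.439, -0.1197, 0.0327))
0 None
1 (270, array([ 0.5894, -0.166 ,  0.0479]), (0.5899, -0.1655, 0.0112))
2 (308, array([ 0.5865, -0.2296,  0.048 ]), (0.5869, -0.2295, 0.0113))
3 (361, array([ 0.5833, -0.2931,  0.048 ]), (0.5832, -0.2931, 0.0112))
4 (417, array([ 0.5807, -0.3565,  0.0479]), (0.5808, -0.3563, 0.0117))
P0
fine top (35, array([ 0.3208, -0.306 ,  0.0698]), (0.3197, -0.3067, 0.006)) collar+ (123, array([ 0.322 , -0.29
[... 219 characters left out ...]
 -0.1898,  0.0366]), (0.455, -0.1999, 0.0212)) flange (173, array([ 0.4506, -0.1923,  0.005 ]), (0.4558, -0.2007, 0.0397))
square top (227, array([ 0.433 , -0.1155,  0.0708]), (0.4329, -0.1151, 0.0194)) collar+ (43, array([ 0.4265, -0.1067,  0.0373]), (0.433, -0.1159, 0.0208)) flange (178, array([ 0.4318, -0.1099,  0.0049]), (0.4337, -0.1159, 0.0399))
0 (76, array([ 0.5918, -0.1005,  0.0483]), (0.5922, -0.1009, 0.0119))
1 (69, array([ 0.5886, -0.1638,  0.0483]), (0.5895, -0.1629, 0.0117))
2 (73, array([ 0.586 , -0.2278,  0.0483]), (0.5856, -0.2274, 0.012))
3 (75, array([ 0.5834, -0.2911,  0.0483]), (0.5835, -0.291, 0.012))
4 (75, array([ 0.5796, -0.3555,  0.0481]), (0.5795, -0.3549, 0.0119))
```

```bash
python3 - <<'E'
from h import *
plan([0.3215,-0.3073,0.130],down(-92.6))
E
```

```text
0.0 0.0 0.1 0.0177 0.0265 0.0381 0.0876; 0.0 0.0 0.1 0.0177 0.0265 0.0381 0.0876; 0.0 0.0 0.1 0.0178 0.0265 0.0381 0.0876; 0.0 0.0 0.1 0.0178 0.0265 0.0381 0.0876;   n 4
```

move_arm(rows="0 0 0.4 0.0177 0.0265 0.0381 0.07; 0 0 0 0.0177 0.0265 0.0381 0.07; 0 0 0 0.0178 0.0265 0.0381 0.07; 0 0 0 0.0178 0.0265 0.0381 0.07; 0 0 0 0 0 0 0.07; 0 0 0 0 0 0 0.07")

```text
t: 2.2
eef_pos: [0.3217, -0.3079, 0.1306]
ee_rot: [-3.141, -0.001, -1.618]
force: [0.2, -0.5, 0.5]
width: 0.0701
gripper_force: 0.0
```

```bash
python3 - <<'E'
from h import *
s,im,d=grab('wrist','w2'); P=cloud('wrist',s,d)
print(blob(P,.3215,-.3073,.03,.064,.08))
plan([0.3215,-0.3073,0.027],down(-92.6))
E
```

```text
(349, array([ 0.3213, -0.3082,  0.0699]), (0.3214, -0.3058, 0.0055))
-0.0 -0.0 -0.0 -0.0002 0.0006 0.0520 0.0876; -0.0 -0.0 -0.0 -0.0002 0.0005 0.0520 0.0876;   n 2
```

move_arm(rows="0 0 0 0 0 0.04 0.07; 0 0 0 0 0 0.04 0.07; 0 0 0 0 0 0.024 0.07; 0 0 0 0 0 0 0.03; 0 0 0 0 0 0 0.03; 0 0 0 0 0 0 0.03; 0 0 0 0 0 0 0.03; 0 0 0 0 0 0 0.03", squeeze=30)

```text
t: 3.25
eef_pos: [0.3227, -0.3072, 0.0273]
ee_rot: [-3.139, -0.001, -1.616]
force: [-0.4, 2.9, 8.3]
width: 0.0409
gripper_force: 30.0
```

move_arm(rows="0 0 0 0 0 -0.05 0.03; 0 0 0 0 0 -0.04 0.03; 0 0 0 0 0 0 0.03")

```text
t: 3.62
eef_pos: [0.3238, -0.3077, 0.1195]
ee_rot: [-3.135, -0.002, -1.616]
force: [-1.0, -0.4, -0.9]
width: 0.0413
gripper_force: 30.0
```

```bash
python3 - <<'E'
from h import *
s,im,d=grab('wrist','w3'); P=cloud('wrist',s,d)
R,p=Rt(s)
Q=P-p; Q=(Q.reshape(-1,3)@R.as_matrix()).reshape(P.shape)  # tool coords
q=Q.copy(); q[...,2]*=-1
print('mouth in tool',blob(q,0,0,.02,.025,.06))
for i,(x,y) in enumerate([(.5926,-.102),(.5897,-.1658),(.5866,-.2296),(.583,-.293),(.5807,-.3565)]): print(i,blob(P,x,y,.022,.0455,.06))
plan([0.5866,-0.2296,0.13],down(-92.6))
E
```

```text
mouth in tool (758, array([-0.0005, -0.0001,  0.0424]), (0.0007, -0.0067, 0.014))
0 None
1 None
2 None
3 None
4 None
-0.0 -0.0 -0.0 -0.0179 -0.0521 -0.0023 0.0876; -0.0 -0.0 -0.0 -0.0179 -0.0521 -0.0023 0.0876; -0.0 -0.0 -0.0 -0.0179 -0.0521 -0.0024 0.0876; -0.0 -0.0 -0.0 -0.0179 -0.0521 -0.0024 0.0876; -0.0 -0.0 -0.0 -0.0179 -0.0520 -0.0024 0.0876;   n 5
```

```bash
python3 - <<'E'
from h import *
plan([0.5808,-0.3565,0.12],down(-92.6))
E
```

```text
-0.0 -0.0 -0.0 0.0075 -0.0520 -0.0003 0.0876; -0.0 -0.0 -0.0 0.0075 -0.0520 -0.0003 0.0876; -0.0 -0.0 -0.0 0.0075 -0.0520 -0.0003 0.0876; -0.0 -0.0 -0.0 0.0075 -0.0520 -0.0004 0.0876; -0.0 -0.0 -0.0 0.0075 -0.0520 -0.0004 0.0876;   n 5
```

move_arm(rows="0 0 0 0.0075 -0.052 0 0.03; 0 0 0 0.0075 -0.052 0 0.03; 0 0 0 0.0075 -0.052 0 0.03; 0 0 0 0.0075 -0.052 0 0.03; 0 0 0 0.0075 -0.052 0 0.03; 0 0 0 0 0 0 0.03; 0 0 0 0 0 0 0.03")

```text
t: 4.55
eef_pos: [0.5786, -0.3556, 0.1138]
ee_rot: [3.138, 0.001, -1.616]
force: [-0.4, 0.3, -1.2]
width: 0.041
gripper_force: 30.0
```

```bash
cat >> h.py <<'E'
def held(P,s):
    R,p=Rt(s); q=((P-p).reshape(-1,3)@R.as_matrix()).reshape(P.shape); q[...,2]*=-1
    return blob(q,0,0,.03,.036,.05)
E
python3 - <<'E'
from h import *
s,im,d=grab('wrist','w4'); P=cloud('wrist',s,d)
print('held',held(P,s),s['gripper_force'],s['width'],s['ee_rot'])
for i,(x,y) in enumerate([(.5926,-.102),(.5897,-.1658),(.5866,-.2296),(.583,-.293),(.5807,-.3565)]): print(i,blob(P,x,y,.022,.0455,.06))
plan([0.5808,-0.3565,0.039],down(-92.6))
E
```

```text
held (1860, array([-0.0025,  0.0013,  0.0419]), (-0.0021, 0.0013, 0.0263)) 29.99852852721233 0.040990148740046264 [ 3.13806141e+00  1.33767432e-03 -1.61633048e+00]
0 None
1 None
2 None
3 None
4 None
0.1 0.0 -0.0 0.0004 -0.0013 0.0378 0.0876; 0.1 0.0 -0.0 0.0004 -0.0012 0.0378 0.0876;   n 2
```

move_arm(rows="0.1 0 0 0.0008 -0.0025 0.02 0.03; 0 0 0 0 0 0.015 0.03; 0 0 0 0 0 0.01 0.03; 0 0 0 0 0 0.01 0.03; 0 0 0 0 0 0 0.03")

```text
t: 5.22
eef_pos: [0.5818, -0.3568, 0.0603]
ee_rot: [-3.141, 0.0, -1.616]
force: [-0.4, -0.6, -1.5]
width: 0.0411
gripper_force: 30.0
```

move_arm(rows="0 0 0 -0.0003 0.001 0.008 0.03; 0 0 0 0 0 0.007 0.03; 0 0 0 0 0 0.006 0.03; 0 0 0 0 0 0 0.03")

```text
t: 5.72
eef_pos: [0.5814, -0.3566, 0.0398]
ee_rot: [-3.14, 0.0, -1.616]
force: [-0.2, 0.5, -1.3]
width: 0.0415
gripper_force: 3.0
```

move_arm(rows="0 0 0 0 0 0.003 0.03; 0 0 0 0 0 0 0.03; 0 0 0 0 0 0 0.07; 0 0 0 0 0 0 0.07; 0 0 0 0 0 0 0.07; 0 0 0 0 0 -0.05 0.07; 0 0 0 0 0 -0.05 0.07; 0 0 0 0 0 -0.04 0.07")

```text
t: 6.72
eef_pos: [0.5815, -0.3568, 0.1794]
ee_rot: [-3.138, -0.001, -1.616]
force: [0.6, -0.1, 0.9]
width: 0.0702
gripper_force: 0.0
```

```bash
python3 - <<'E'
from h import *
s,im,d=grab('wrist','w5'); P=cloud('wrist',s,d)
print('fine on 4: want z .082',blob(P,.5807,-.3565,.03,.07,.12))
s,im,d=grab('top','t5'); P=cloud('top',s,d)
for n,(x,y) in dict(wide=(.456,-.2),square=(.434,-.1165)).items(): print(n,blob(P,x,y,.05,.064,.08))
plan([0.456,-0.2005,0.13],down(-92.6))
E
```

```text
fine on 4: want z .082 (294, array([ 0.5802, -0.3581,  0.081 ]), (0.5802, -0.3564, 0.0059))
wide None
square (19, array([ 0.4357, -0.1002,  0.0712]), (0.4357, -0.102, 0.0065))
-0.1 -0.0 0.0 -0.0379 0.0337 0.0128 0.0876; -0.1 -0.0 0.0 -0.0379 0.0337 0.0129 0.0876; -0.1 -0.0 0.0 -0.0379 0.0337 0.0131 0.0876; -0.1 -0.0 0.0 -0.0379 0.0337 0.0132 0.0876;   n 4
```

move_arm(rows="0 0 0 -0.038 0.034 0 0.07; 0 0 0 -0.038 0.034 0.015 0.07; 0 0 0 -0.038 0.034 0.017 0.07; 0 0 0 -0.038 0.033 0.017 0.07; 0 0 0 0 0 0 0.07; 0 0 0 0 0 0 0.07")

```text
t: 7.58
eef_pos: [0.4538, -0.1986, 0.1283]
ee_rot: [-3.139, -0.0, -1.615]
force: [0.1, -0.6, 0.4]
width: 0.0697
gripper_force: 0.0
```

```bash
python3 - <<'E'
from h import *
s,im,d=grab('wrist','w6'); P=cloud('wrist',s,d)
print(blob(P,.456,-.2,.04,.064,.08),blob(P,.434,-.116,.04,.064,.08))
plan([0.456,-0.2005,0.027],down(-92.6))
E
```

```text
(2161, array([ 0.4561, -0.2014,  0.0704]), (0.4561, -0.2002, 0.0158)) (1751, array([ 0.4343, -0.1185,  0.0701]), (0.4341, -0.1173, 0.0207))
-0.1 -0.0 0.0 0.0007 -0.0008 0.0507 0.0876; -0.1 -0.0 0.0 0.0007 -0.0009 0.0507 0.0876;   n 2
```

move_arm(rows="0 0 0 0.0015 -0.0017 0.04 0.07; 0 0 0 0 0 0.04 0.07; 0 0 0 0 0 0.021 0.07; 0 0 0 0 0 0 0.03; 0 0 0 0 0 0 0.03; 0 0 0 0 0 0 0.03; 0 0 0 0 0 0 0.03; 0 0 0 0 0 0 0.03", squeeze=30)

```text
t: 8.62
eef_pos: [0.456, -0.2004, 0.028]
ee_rot: [-3.138, -0.0, -1.615]
force: [-0.6, -0.7, 6.3]
width: 0.0412
gripper_force: 30.0
```

move_arm(rows="0 0 0 0 0 -0.05 0.03; 0 0 0 0 0 -0.04 0.03; 0 0 0 0 0 0 0.03; 0 0 0 0 0 0 0.03")

```text
t: 9.12
eef_pos: [0.4543, -0.2001, 0.1166]
ee_rot: [-3.14, 0.0, -1.616]
force: [-0.3, -0.1, -0.9]
width: 0.0419
gripper_force: 30.0
```

```bash
python3 - <<'E'
from h import *
s,im,d=grab('wrist','w7'); P=cloud('wrist',s,d)
print('held',held(P,s))
plan([0.5867,-0.2296,0.12],down(-92.6))
E
```

```text
held (4483, array([-0.0025,  0.0013,  0.0421]), (-0.0021, 0.0014, 0.0266))
-0.0 0.0 -0.0 0.0078 -0.0447 -0.0013 0.0876; -0.0 0.0 -0.0 0.0078 -0.0447 -0.0013 0.0876; -0.0 0.0 -0.0 0.0078 -0.0447 -0.0013 0.0876;   n 3
```

move_arm(rows="0 0 0 0.0078 -0.0447 -0.001 0.03; 0 0 0 0.0078 -0.0447 -0.001 0.03; 0 0 0 0.0078 -0.0447 -0.001 0.03; 0 0 0 0 0 0 0.03; 0 0 0 0 0 0 0.03; 0 0 0 0 0 0 0.03")

```text
t: 9.93
eef_pos: [0.5866, -0.2295, 0.1195]
ee_rot: [-3.141, 0.0, -1.616]
force: [-0.0, 0.3, -0.1]
width: 0.0415
gripper_force: 30.0
```

```bash
python3 - <<'E'
from h import *
plan([0.5867,-0.2296,0.06],down(-92.6),1)
E
```

```text
-0.0 0.0 0.0 0.0001 -0.0001 0.0595 0.0876;   n 1
```

move_arm(rows="0 0 0 0 0 0.02 0.03; 0 0 0 0 0 0.015 0.03; 0 0 0 0 0 0.015 0.03; 0 0 0 0 0 0.01 0.03; 0 0 0 0 0 0.01 0.03; 0 0 0 0 0 0.008 0.03; 0 0 0 0 0 0.004 0.03; 0 0 0 0 0 0 0.03")

```text
t: 10.92
eef_pos: [0.5878, -0.2298, 0.0399]
ee_rot: [-3.14, -0.001, -1.615]
force: [-5.8, 2.7, 13.2]
width: 0.0413
gripper_force: 30.0
```

Reached the plate; release and check.

move_arm(rows="0 0 0 0 0 0 0.07; 0 0 0 0 0 0 0.07; 0 0 0 0 0 0 0.07; 0 0 0 0 0 -0.05 0.07; 0 0 0 0 0 -0.05 0.07; 0 0 0 0 0 -0.03 0.07; 0 0 0 0 0 0 0.07")

```text
t: 11.8
eef_pos: [0.5893, -0.23, 0.1712]
ee_rot: [-3.135, -0.001, -1.616]
force: [-0.4, -0.0, -0.0]
width: 0.0699
gripper_force: 0.0
```

```bash
python3 - <<'E'
from h import *
s,im,d=grab('wrist','w8'); P=cloud('wrist',s,d)
print('wide on 2',blob(P,.5867,-.2296,.03,.07,.12))
plan([0.4342,-0.1172,0.13],down(-92.6))
E
```

```text
wide on 2 (1757, array([ 0.5864, -0.231 ,  0.082 ]), (0.5864, -0.2295, 0.0158))
-0.1 0.0 0.0 -0.0264 0.0398 0.0096 0.0876; -0.1 0.0 0.0 -0.0264 0.0398 0.0097 0.0876; -0.1 0.0 0.0 -0.0264 0.0398 0.0097 0.0876; -0.1 0.0 0.0 -0.0264 0.0398 0.0098 0.0876;   n 4
```

move_arm(rows="-0.3 0 0 -0.026 0.04 0 0.07; 0 0 0 -0.026 0.04 0.01 0.07; 0 0 0 -0.027 0.04 0.014 0.07; 0 0 0 -0.027 0.039 0.014 0.07; 0 0 0 0 0 0 0.07; 0 0 0 0 0 0 0.07; 0 0 0 0 0 0 0.07")

```text
t: 12.72
eef_pos: [0.4343, -0.1169, 0.1304]
ee_rot: [3.138, -0.0, -1.616]
force: [0.7, -0.8, 1.1]
width: 0.0696
gripper_force: 0.0
```

```bash
python3 - <<'E'
from h import *
s,im,d=grab('wrist','w9'); P=cloud('wrist',s,d)
print(blob(P,.434,-.117,.04,.064,.08))
print(blob(P,.5926,-.102,.022,.0455,.06))
plan([0.4342,-0.1172,0.027],down(-92.6))
E
```

```text
(2550, array([ 0.4341, -0.1177,  0.0702]), (0.434, -0.1166, 0.0206))
(518, array([ 0.5913, -0.1046,  0.0479]), (0.5912, -0.1027, 0.0111))
0.1 -0.0 -0.0 0.0001 -0.0002 0.0517 0.0876; 0.1 -0.0 -0.0 0.0001 -0.0001 0.0517 0.0876;   n 2
```

move_arm(rows="0.2 0 0 0 0 0.04 0.07; 0 0 0 0 0 0.04 0.07; 0 0 0 0 0 0.023 0.07; 0 0 0 0 0 0 0.03; 0 0 0 0 0 0 0.03; 0 0 0 0 0 0 0.03; 0 0 0 0 0 0 0.03; 0 0 0 0 0 0 0.03", squeeze=30)

```text
t: 13.78
eef_pos: [0.4343, -0.1166, 0.0285]
ee_rot: [-3.139, 0.0, -1.615]
force: [-0.1, 0.3, 7.9]
width: 0.0411
gripper_force: 30.0
```

move_arm(rows="0 0 0 0 0 -0.05 0.03; 0 0 0 0 0 -0.04 0.03; 0 0 0 0 0 0 0.03; 0 0 0 0 0 0 0.03")

```text
t: 14.28
eef_pos: [0.4328, -0.1165, 0.1172]
ee_rot: [3.142, 0.0, -1.616]
force: [0.1, -0.2, -1.1]
width: 0.0413
gripper_force: 30.0
```

```bash
python3 - <<'E'
from h import *
plan([0.592,-0.1023,0.12],down(-92.6))
E
```

```text
0.0 0.0 -0.0 -0.0072 -0.0528 -0.0009 0.0876; 0.0 0.0 -0.0 -0.0072 -0.0528 -0.0009 0.0876; 0.0 0.0 -0.0 -0.0072 -0.0528 -0.0009 0.0876;   n 3
```

move_arm(rows="0 0 0 -0.0072 -0.0528 -0.001 0.03; 0 0 0 -0.0072 -0.0528 -0.001 0.03; 0 0 0 -0.0072 -0.0528 -0.001 0.03; 0 0 0 0 0 0 0.03; 0 0 0 0 0 0 0.03; 0 0 0 0 0 0 0.03")

```text
t: 15.02
eef_pos: [0.5912, -0.1023, 0.1198]
ee_rot: [3.14, -0.0, -1.616]
force: [0.2, 0.1, -0.2]
width: 0.041
gripper_force: 30.0
```

```bash
python3 - <<'E'
from h import *
plan([0.592,-0.1023,0.06],down(-92.6),1); print(arm.get_state()['gripper_force'])
E
```

```text
0.1 -0.0 0.0 -0.0001 -0.0009 0.0598 0.0876;   n 1
29.99962442438118
```

move_arm(rows="0 0 0 0 -0.0005 0.02 0.03; 0 0 0 0 0 0.015 0.03; 0 0 0 0 0 0.015 0.03; 0 0 0 0 0 0.01 0.03; 0 0 0 0 0 0.01 0.03; 0 0 0 0 0 0.008 0.03; 0 0 0 0 0 0.003 0.03; 0 0 0 0 0 0 0.03")

```text
t: 16.02
eef_pos: [0.5929, -0.1023, 0.0405]
ee_rot: [-3.142, -0.0, -1.616]
force: [-4.0, 1.3, 9.0]
width: 0.0412
gripper_force: 30.0
```

move_arm(rows="0 0 0 0 0 0 0.07; 0 0 0 0 0 0 0.07; 0 0 0 0 0 0 0.07; 0 0 0 0 0 -0.05 0.07; 0 0 0 0 0 -0.05 0.07; 0 0 0 0 0 -0.06 0.07; 0 0 0 0 0 0 0.07")

```text
t: 16.9
eef_pos: [0.5961, -0.1023, 0.2052]
ee_rot: [-3.132, 0.001, -1.615]
force: [0.5, 1.1, -0.4]
width: 0.0702
gripper_force: 0.0
```

```bash
python3 - <<'E'
from h import *
s,im,d=grab('wrist','w10'); P=cloud('wrist',s,d)
print('square on 0',blob(P,.592,-.1023,.03,.07,.12))
# view of knobs: TCP above, camera to robot side
plan([0.545,0.20,0.26],down(-180))
E
```

```text
square on 0 (1684, array([ 0.5917, -0.1036,  0.0818]), (0.5917, -0.1024, 0.0207))
-0.0 0.0 9.7 -0.0333 0.0070 -0.0064 0.0876; -0.0 0.0 9.7 -0.0316 0.0125 -0.0064 0.0876; -0.0 0.0 9.7 -0.0291 0.0176 -0.0065 0.0876; -0.0 0.0 9.7 -0.0257 0.0223 -0.0065 0.0876; -0.0 0.0 9.7 -0.0215 0.0263 -0.0065 0.0876; -0.0 0.0 9.7 -0.0168 0.0296 -0.0065 0.0876; -0.0 0.0 9.7 -0.0116 0.0320 -0.0065 0.0876; -0.0 0.0 9.7 -0.0060 0.0335 -0.0065 0.0876; -0.0 0.0 9.7 -0.0003 0.0340 -0.0064 0.0876;   n 9
```

```bash
python3 - <<'E'
from h import *
plan([0.57,0.23,0.30],down(-92.6))
E
```

```text
-0.1 0.0 0.0 -0.0551 0.0065 -0.0163 0.0876; -0.1 0.0 0.0 -0.0551 0.0065 -0.0163 0.0876; -0.1 0.0 0.0 -0.0551 0.0065 -0.0163 0.0876; -0.1 0.0 0.0 -0.0551 0.0065 -0.0163 0.0876; -0.1 0.0 0.0 -0.0551 0.0065 -0.0163 0.0876; -0.1 0.0 0.0 -0.0551 0.0066 -0.0163 0.0876;   n 6
```

move_arm(rows="-0.5 0 0 -0.055 0.0065 -0.0163 0.07; 0 0 0 -0.055 0.0065 -0.0163 0.07; 0 0 0 -0.055 0.0065 -0.0163 0.07; 0 0 0 -0.055 0.0065 -0.0163 0.07; 0 0 0 -0.055 0.0065 -0.0163 0.07; 0 0 0 -0.055 0.0065 -0.0163 0.07; 0 0 0 0 0 0 0.07; 0 0 0 0 0 0 0.07")

```text
t: 17.95
eef_pos: [0.5691, 0.2291, 0.296]
ee_rot: [3.131, -0.001, -1.615]
force: [1.0, -0.4, -0.2]
width: 0.0698
gripper_force: 0.0
```

```bash
python3 - <<'E'
from h import *
s,im,d=grab('wrist','w11'); P=cloud('wrist',s,d); np.save('pics/Pw11.npy',P)
cv2.imwrite('pics/w11c.png',cv2.resize(im[60:340,120:500],None,fx=2,fy=2,interpolation=cv2.INTER_CUBIC))
print(s['q'].round(2))
E
```

```text
[ 0.7   0.23 -0.02 -0.01 -1.32 -0.74]
```

View pics/w11c.png

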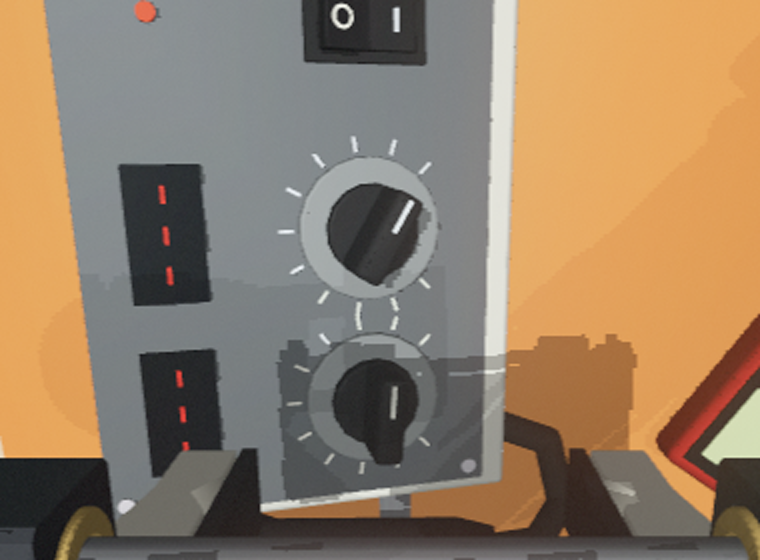

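The wrist crop shows the airflow pointer mark (405,215) toward the lower right stop and the heat pointer (394,400) toward the station's right. The rocker is at (365,25), with O on the far end.

```bash
cat >> h.py <<'E'
def panel(P):
    "panel frame: origin on plane, n normal, and station axes"
    m=(P[...,0]>.53)&(P[...,0]<.70)&(P[...,1]>.07)&(P[...,1]<.31)&(P[...,2]>.055)&(P[...,2]<.115)
    q=P[m]
    n0=Ro.from_euler('xyz',[0,-15,-2],degrees=True).apply([0,0,1]); k=np.median(q@n0)
    for t in (.008,.003,.002):
        w=q[np.abs(q@n0-k)<t]; c=w.mean(0); n0=np.linalg.svd(w[::7]-c)[2][2]; n0*=np.sign(n0[2]); k=c@n0
    return n0,k
def bar(P,n,k,c,h0=.040,h1=.048,r=.032):
    h=P@n-k; q=P[(np.hypot(P[...,0]-c[0],P[...,1]-c[1])<r)&(h>h0)&(h<h1)]
    ex=np.array([n[2],0,-n[0]]); ex/=np.linalg.norm(ex); ey=np.cross(n,ex)
    uv=np.c_[q@ex,q@ey].astype(np.float32)
    (cx,cy),(a,b),_=rr=cv2.minAreaRect(uv*1000); B=cv2.boxPoints(rr); e=max((B[1]-B[0],B[2]-B[1]),key=np.linalg.norm)
    ctr=ex*cx/1000+ey*cy/1000+n*(k+.044)
    return ctr, np.degrees(np.arctan2(e[1],e[0])), (a,b), len(q)
E
python3 - <<'E'
from h import *
P=np.load('pics/Pw11.npy'); n,k=panel(P); print('n',n,k,'tilt',np.degrees(np.arccos(n[2])),'yaw',np.degrees(np.arctan2(-n[1],-n[0])))
for c in ((.58,.27),(.576,.186)): print(bar(P,n,k,c), bar(P,n,k,c,.034))
P=np.load('pics/P0.npy'); n,k=panel(P); print('n',n,k)
for c in ((.58,.27),(.576,.186)): print(bar(P,n,k,c))
E
```

```text
n [-0.26183744  0.00977506  0.96506249] -0.0748738379301651 tilt 15.189945883362627 yaw -2.138004028124199
(array([0.57754178, 0.27868451, 0.12188233]), np.float32(83.673676), (41.451908111572266, 13.844555854797363), 580) (array([0.57740698, 0.2786525 , 0.12184608]), np.float32(83.70821), (41.54153823852539, 14.462615013122559), 686)
(array([0.57402424, 0.19388418, 0.1217869 ]), np.float32(57.311684), (41.35939025878906, 14.067700386047363), 721) (array([0.57384422, 0.19411268, 0.12173574]), np.float32(56.928955), (41.656959533691406, 14.803544998168945), 830)
n [-0.25898462  0.00839075  0.965845  ] -0.07293769576137697
(array([0.57681628, 0.27787744, 0.12229421]), np.float32(85.28707), (41.818058013916016, 13.799394607543945), 121)
(array([0.5733236 , 0.19398572, 0.12208647]), np.float32(56.059128), (41.16661834716797, 13.635625839233398), 138)
```

```bash
cat >> h.py <<'E'
N=np.array([-.2605,.0093,.965]); N/=np.linalg.norm(N)
EX=np.array([N[2],0,-N[0]]); EX/=np.linalg.norm(EX); EY=np.cross(N,EX)
HEAT=np.array([.5773,.2784,.1220]); AIR=np.array([.5737,.1940,.1219])
def knobR(a):  # tool x at angle a (deg) in the panel, tool z into it
    x=np.cos(np.radians(a))*EX+np.sin(np.radians(a))*EY; z=-N
    return Ro.from_matrix(np.c_[x,np.cross(z,x),z])
def turned(): # tool x angle in panel
    x=Rt()[0].as_matrix()[:,0]; return np.degrees(np.arctan2(x@EY,x@EX))
E
python3 - <<'E'
from h import *
plan(HEAT+.05*N,knobR(84-180),w=.04)
E
```

```text
5.2 -0.2 1.2 -0.0168 0.0020 0.0420 0.04; 5.2 -0.2 1.2 -0.0165 0.0061 0.0417 0.04; 5.2 -0.2 1.2 -0.0162 0.0103 0.0410 0.04;   n 3
```

move_arm(rows="5.2 -0.2 1.2 -0.017 0.002 0.042 0.04; 5.2 -0.2 1.2 -0.0165 0.006 0.042 0.04; 5.2 -0.2 1.2 -0.016 0.010 0.041 0.04; 0 0 0 0 0 0 0.04; 0 0 0 0 0 0 0.04")

```text
t: 18.62
eef_pos: [0.5661, 0.2792, 0.1721]
ee_rot: [-2.878, 0.018, -1.677]
force: [0.6, 0.1, 1.3]
width: 0.0401
gripper_force: 0.0
```

```bash
python3 - <<'E'
from h import *
plan(HEAT+.05*N,knobR(84-180),1); plan(HEAT-.016*N,knobR(84-180),2); print(arm.get_state()['q'].round(2),turned())
E
```

```text
-0.0 -0.0 -0.1 0.0005 0.0022 0.0013 0.0876;   n 1
-0.0 -0.0 -0.1 0.0002 0.0011 0.0336 0.0876; -0.0 -0.0 -0.1 0.0003 0.0011 0.0336 0.0876;   n 2
[ 0.88  0.21 -0.5   0.32 -0.72 -1.22] -96.14712971120115
```

move_arm(rows="0 0 0 0.0004 0.0022 0.025 0.04; 0 0 0 0 0 0.025 0.04; 0 0 0 0 0 0.0172 0.04; 0 0 0 0 0 0 0.04; 0 0 0 0 0 0 0.005; 0 0 0 0 0 0 0.005; 0 0 0 0 0 0 0.005; 0 0 0 0 0 0 0.005", squeeze=15)

```text
t: 19.62
eef_pos: [0.5823, 0.2793, 0.1075]
ee_rot: [-2.876, 0.02, -1.676]
force: [10.5, -4.9, -0.1]
width: 0.0139
gripper_force: 15.0
```

```bash
python3 - <<'E'
from h import *
plan(HEAT-.016*N,knobR(84-180),1); s=arm.get_state(); print(s['q'].round(2),turned(),s['moment'],s['width'])
E
```

```text
-0.1 0.0 -0.1 0.0012 0.0010 0.0007 0.0876;   n 1
[ 0.85  0.3  -0.57  0.39 -0.56 -1.28] -96.12705612105052 [-1.21383052 -2.75207262 -0.27936649] 0.013883220708901077
```

move_arm(rows="0 0 -8 0 0 0 0.005; 0 0 -10 0 0 0 0.005; 0 0 -10 0 0 0 0.005; 0 0 -10 0 0 0 0.005; 0 0 -10 0 0 0 0.005; 0 0 -10 0 0 0 0.005; 0 0 -10 0 0 0 0.005; 0 0 -10 0 0 0 0.005")

```text
t: 20.62
eef_pos: [0.5817, 0.2788, 0.1073]
ee_rot: [-3.068, -0.255, -0.322]
force: [5.2, -4.7, 2.2]
width: 0.0139
gripper_force: 15.0
```

move_arm(rows="0 0 -10 0 0 0 0.005; 0 0 -10 0 0 0 0.005; 0 0 -10 0 0 0 0.005; 0 0 -10 0 0 0 0.005; 0 0 -10 0 0 0 0.005; 0 0 -10 0 0 0 0.005; 0 0 -10 0 0 0 0.005; 0 0 -10 0 0 0 0.005")

```text
t: 21.62
eef_pos: [0.582, 0.2781, 0.1075]
ee_rot: [2.901, -0.114, 1.097]
force: [9.7, -7.2, 2.7]
width: 0.0136
gripper_force: 15.0
```

```bash
python3 - <<'E'
from h import *
s=arm.get_state(); print(s['q'].round(2),turned(),s['moment'],s['width'])
s,im,d=grab('top','t12')
E
```

```text
[ 0.85  0.3  -0.57  0.39 -0.56  1.49] 62.15965406110167 [-2.89565831 -2.99422573 -0.76172812] 0.013613650528482076
```

move_arm(rows="0 0 -10 0 0 0 0.005; 0 0 -10 0 0 0 0.005; 0 0 -10 0 0 0 0.005; 0 0 -10 0 0 0 0.005; 0 0 -10 0 0 0 0.005; 0 0 -10 0 0 0 0.005; 0 0 -5 0 0 0 0.005; 0 0 0 0 0 0 0.005")

```text
t: 22.68
eef_pos: [0.5826, 0.2782, 0.1076]
ee_rot: [2.933, 0.167, 2.196]
force: [14.1, -7.5, 0.8]
width: 0.0138
gripper_force: 15.0
```

```bash
python3 - <<'E'
from h import *
s=arm.get_state(); print(s['q'].round(2),turned(),s['moment'],s['moment']@N,s['width'])
E
```

```text
[ 0.85  0.3  -0.57  0.39 -0.56  2.62] 126.90646749092818 [-2.91164167 -4.29632073 -0.67047669] 0.07154650247878948 0.013767266848046784
```

move_arm(rows="0 0 -2.5 0 0 0 0.005; 0 0 -2.5 0 0 0 0.005; 0 0 0 0 0 0 0.005")

```text
t: 23.05
eef_pos: [0.5827, 0.2783, 0.1076]
ee_rot: [2.948, 0.184, 2.282]
force: [13.9, -7.7, 0.9]
width: 0.0136
gripper_force: 15.0
```

```bash
python3 - <<'E'
from h import *
s=arm.get_state(); print(s['q'].round(2),turned(),s['moment'],s['moment']@N,s['width'])
E
```

```text
[ 0.85  0.3  -0.57  0.39 -0.56  2.7 ] 131.86678473310116 [-2.88772407 -4.35441213 -0.70063767] 0.03565550271058902 0.013558005421296086
```

move_arm(rows="0 0 -2 0 0 0 0.005; 0 0 -2 0 0 0 0.005; 0 0 0 0 0 0 0.005")

```text
t: 23.42
eef_pos: [0.5824, 0.2785, 0.1076]
ee_rot: [2.961, 0.196, 2.351]
force: [12.5, -6.9, 0.4]
width: 0.0145
gripper_force: 15.3
```

```bash
python3 - <<'E'
from h import *
s=arm.get_state(); print(s['q'].round(2),turned(),s['moment'],s['moment']@N,s['width'])
E
```

```text
[ 0.85  0.3  -0.57  0.39 -0.56  2.77] 135.81790756255575 [-2.32194525 -3.51263582 -0.93173005] -0.3270557441054583 0.014534756099656312
```

move_arm(rows="0 0 -2 0 0 0 0.005; 0 0 -2 0 0 0 0.005; 0 0 0 0 0 0 0.005")

```text
t: 23.8
eef_pos: [0.5822, 0.2788, 0.1075]
ee_rot: [2.975, 0.208, 2.422]
force: [9.3, -4.5, 2.1]
width: 0.0155
gripper_force: 15.9
```

```bash
python3 - <<'E'
from h import *
s=arm.get_state(); print(s['q'].round(2),turned(),s['moment'],s['moment']@N,s['width'])
E
```

```text
[ 0.85  0.3  -0.57  0.39 -0.56  2.84] 139.8235310525766 [-1.69730846 -2.69786344 -0.79767388] -0.35284272480307727 0.015523667924662473
```

move_arm(rows="0 0 0 0 0 0 0.04; 0 0 0 0 0 0 0.04; 0 0 0 0 0 0 0.04; 0 0 0 0 0 -0.04 0.04; 0 0 0 0 0 -0.04 0.04; 0 0 10.5 0 0 -0.02 0.04; 0 0 10.5 0 0 0 0.04; 0 0 10.5 0 0 0 0.04")

```text
t: 24.8
eef_pos: [0.5543, 0.2801, 0.2029]
ee_rot: [2.893, 0.089, 1.873]
force: [0.0, -0.4, 0.2]
width: 0.04
gripper_force: 0.0
```

move_arm(rows="0 0 10.5 0 0 0 0.04; 0 0 10.5 0 0 0 0.04; 0 0 10.5 0 0 0 0.04; 0 0 10.5 0 0 0 0.04; 0 0 10.5 0 0 0 0.04; 0 0 10.5 0 0 0 0.04; 0 0 10.5 0 0 0 0.04; 0 0 10.5 0 0 0 0.04")

```text
t: 25.8
eef_pos: [0.5543, 0.2799, 0.2023]
ee_rot: [3.023, -0.236, 0.432]
force: [-0.5, -0.6, 1.3]
width: 0.0399
gripper_force: 0.0
```

move_arm(rows="0 0 10.5 0 0 0 0.04; 0 0 10.5 0 0 0 0.04; 0 0 10.5 0 0 0 0.04; 0 0 10.5 0 0 0 0.04; 0 0 10.5 0 0 0 0.04; 0 0 10.5 0 0 0 0.04; 0 0 10.5 0 0 0 0.04; 0 0 10.5 0 0 0 0.04")

```text
t: 26.8
eef_pos: [0.5543, 0.2799, 0.2023]
ee_rot: [-2.917, -0.139, -1.064]
force: [0.2, 0.0, -0.3]
width: 0.04
gripper_force: 0.0
```

```bash
python3 - <<'E'
from h import *
s,im,d=grab('wrist','w13'); P=cloud('wrist',s,d); n,k=panel(P); print(n,k)
for c in (HEAT,AIR): print(bar(P,n,k,c))
print(s['q'].round(2),turned()); plan(AIR+.06*N,knobR(57-180))
cv2.imwrite('pics/w13c.png',im)
E
```

```text
[-0.26358172  0.01143274  0.96456932] -0.07567019704786875
(array([0.57768616, 0.27845274, 0.1217267 ]), np.float32(-47.67892), (13.87600326538086, 41.045570373535156), 1203)
(array([0.57400398, 0.19394636, 0.12172212]), np.float32(56.944054), (41.679195404052734, 13.971871376037598), 1560)
[ 0.9   0.17 -0.47  0.3  -0.79 -0.57] -60.4831558719636
0.0 -0.0 10.4 0.0122 0.0073 0.0039 0.0876; 0.0 -0.0 10.4 0.0133 0.0050 0.0039 0.0876; 0.0 -0.0 10.4 0.0140 0.0025 0.0039 0.0876; 0.0 -0.0 10.4 0.0142 -0.0001 0.0039 0.0876; 0.0 -0.0 10.4 0.0139 -0.0026 0.0039 0.0876; 0.0 -0.0 10.4 0.0132 -0.0051 0.0039 0.0876;   n 6
```

move_arm(rows="0 0 10.4 0.012 0.007 0.004 0.04; 0 0 10.4 0.013 0.005 0.004 0.04; 0 0 10.4 0.014 0.0025 0.004 0.04; 0 0 10.4 0.014 0 0.004 0.04; 0 0 10.4 0.014 -0.0025 0.004 0.04; 0 0 10.4 0.013 -0.005 0.004 0.04; 0 0 0 0 0 0 0.04; 0 0 0 0 0 0 0.04")

```text
t: 27.85
eef_pos: [0.5598, 0.1958, 0.1801]
ee_rot: [-2.911, 0.13, -2.111]
force: [-0.6, 0.3, 0.6]
width: 0.0399
gripper_force: 0.0
```

```bash
python3 - <<'E'
from h import *
plan(AIR-.016*N,knobR(57-180),2); print(arm.get_state()['q'].round(2),turned())
E
```

```text
-0.0 -0.0 0.6 0.0010 0.0004 0.0379 0.0876; -0.0 -0.0 0.6 0.0010 0.0004 0.0379 0.0876;   n 2
[ 0.78  0.13 -0.57  0.3  -0.7  -1.55] -121.76597780436775
```

move_arm(rows="0 0 1.2 0.002 0.0008 0.03 0.04; 0 0 0 0 0 0.025 0.04; 0 0 0 0 0 0.0208 0.04; 0 0 0 0 0 0 0.04; 0 0 0 0 0 0 0.005; 0 0 0 0 0 0 0.005; 0 0 0 0 0 0 0.005; 0 0 0 0 0 0 0.005", squeeze=15)

```text
t: 28.85
eef_pos: [0.5786, 0.1933, 0.1074]
ee_rot: [-2.913, 0.136, -2.136]
force: [5.1, -3.6, 2.0]
width: 0.0142
gripper_force: 15.0
```

```bash
python3 - <<'E'
from h import *
plan(AIR-.016*N,knobR(57-180),1); s=arm.get_state(); print(s['q'].round(2),turned(),s['moment']@N)
E
```

```text
-0.1 0.0 -0.2 0.0001 0.0011 0.0007 0.0876;   n 1
[ 0.74  0.24 -0.66  0.38 -0.51 -1.64] -123.22925744773048 0.04843120777340938
```

move_arm(rows="0 0 -10 0 0 0 0.005; 0 0 -10 0 0 0 0.005; 0 0 -10 0 0 0 0.005; 0 0 -10 0 0 0 0.005; 0 0 -10 0 0 0 0.005; 0 0 -10 0 0 0 0.005; 0 0 -10 0 0 0 0.005; 0 0 -10 0 0 0 0.005")

```text
t: 29.85
eef_pos: [0.579, 0.1934, 0.1075]
ee_rot: [-2.965, -0.2, -0.768]
force: [7.9, -4.7, -0.6]
width: 0.0138
gripper_force: 15.0
```

move_arm(rows="0 0 -10 0 0 0 0.005; 0 0 -10 0 0 0 0.005; 0 0 -10 0 0 0 0.005; 0 0 -10 0 0 0 0.005; 0 0 -10 0 0 0 0.005; 0 0 -10 0 0 0 0.005; 0 0 -10 0 0 0 0.005; 0 0 -10 0 0 0 0.005")

```text
t: 30.85
eef_pos: [0.5791, 0.1938, 0.1076]
ee_rot: [2.972, -0.206, 0.664]
force: [7.1, -2.7, -0.8]
width: 0.0138
gripper_force: 15.0
```

move_arm(rows="0 0 -10 0 0 0 0.005; 0 0 -10 0 0 0 0.005; 0 0 -10 0 0 0 0.005; 0 0 -10 0 0 0 0.005; 0 0 -10 0 0 0 0.005; 0 0 -10 0 0 0 0.005; 0 0 -10 0 0 0 0.005; 0 0 -10 0 0 0 0.005")

```text
t: 31.85
eef_pos: [0.5787, 0.1939, 0.1075]
ee_rot: [2.908, 0.127, 2.028]
force: [3.4, -0.9, 1.4]
width: 0.014
gripper_force: 15.0
```

```bash
python3 - <<'E'
from h import *
s=arm.get_state(); print(s['q'].round(2),turned(),s['moment']@N,s['width'])
E
```

```text
[ 0.74  0.24 -0.66  0.38 -0.51  2.56] 117.09850282047293 0.01590266561755109 0.014035657165968692
```

move_arm(rows="0 0 -6 0 0 0 0.005; 0 0 -6 0 0 0 0.005; 0 0 -3 0 0 0 0.005; 0 0 -2 0 0 0 0.005; 0 0 -2 0 0 0 0.005; 0 0 0 0 0 0 0.005")

```text
t: 32.6
eef_pos: [0.5785, 0.194, 0.1073]
ee_rot: [2.96, 0.195, 2.351]
force: [2.6, -1.0, 6.0]
width: 0.0144
gripper_force: 15.5
```

```bash
python3 - <<'E'
from h import *
s=arm.get_state(); print(s['q'].round(2),turned(),s['moment']@N,s['width'])
E
```

```text
[ 0.74  0.24 -0.66  0.38 -0.51  2.88] 135.7946165124878 -0.3210051440079597 0.014438505507279303
```

move_arm(rows="0 0 -1.5 0 0 0 0.005; 0 0 -1.5 0 0 0 0.005; 0 0 0 0 0 0 0.005")

```text
t: 32.98
eef_pos: [0.5784, 0.1941, 0.1072]
ee_rot: [2.971, 0.204, 2.404]
force: [1.9, -1.5, 5.4]
width: 0.0152
gripper_force: 16.3
```

```bash
python3 - <<'E'
from h import *
s=arm.get_state(); print(s['q'].round(2),turned(),s['moment']@N,s['width'])
E
```

```text
[ 0.74  0.24 -0.66  0.38 -0.51  2.93] 138.7833361991226 -0.4356773307213037 0.015157099043860117
```

move_arm(rows="0 0 0 0 0 0 0.04; 0 0 0 0 0 0 0.04; 0 0 0 0 0 0 0.04; 0 0 0 0 0 -0.04 0.04; 0 0 0 0 0 -0.04 0.04; 0 0 10.5 0 0 -0.04 0.04; 0 0 10.5 0 0 -0.04 0.04; 0 0 10.5 0 0 -0.03 0.04")

```text
t: 33.98
eef_pos: [0.5278, 0.1953, 0.2913]
ee_rot: [2.891, 0.084, 1.854]
force: [0.6, -0.3, 0.1]
width: 0.0399
gripper_force: 0.0
```

move_arm(rows="0 0 10.5 0 0 0 0.04; 0 0 10.5 0 0 0 0.04; 0 0 10.5 0 0 0 0.04; 0 0 10.5 0 0 0 0.04; 0 0 10.5 0 0 0 0.04; 0 0 10.5 0 0 0 0.04; 0 0 10.5 0 0 0 0.04; 0 0 10.5 0 0 0 0")

```text
t: 34.98
eef_pos: [0.5279, 0.1951, 0.2892]
ee_rot: [3.028, -0.238, 0.412]
force: [0.2, -0.3, -0.7]
width: 0.0349
gripper_force: 0.0
```

move_arm(rows="0 0 10.5 0 0 0 0; 0 0 10.5 0 0 0 0; 0 0 10.5 0 0 0 0; 0 0 10.5 0 0 0 0; 0 0 10.5 0 0 0 0; 0 0 10.5 0 0 0 0; 0 0 10.5 0 0 0 0; 0 0 10.5 0 0 0 0")

```text
t: 35.98
eef_pos: [0.5279, 0.1951, 0.2892]
ee_rot: [-2.915, -0.135, -1.083]
force: [-0.3, -0.0, -0.2]
width: 0.0004
gripper_force: 0.0
```

```bash
cat >> h.py <<'E'
def pc(P,n,k): # station-aligned panel coords
    yw=np.radians(-2.1); ys=np.array([-np.sin(yw),np.cos(yw),0]); ys-=n*(ys@n); ys/=np.linalg.norm(ys); xs=np.cross(ys,n)
    return P@xs,P@ys,P@n-k,xs,ys
E
python3 - <<'E'
from h import *
s,im,d=grab('wrist','w14'); P=cloud('wrist',s,d); n,k=panel(P); print(n,k)
for c in (HEAT,AIR): print(bar(P,n,k,c))
X,Y,H,xs,ys=pc(P,n,k); ax,ay=AIR@xs,AIR@ys
m=(H>.0025)&(H<.02)&(Y<ay-.055)&(Y>ay-.12)&(np.abs(X-ax)<.05)
print('rocker rel air: x',np.percentile(X[m]-ax,[0,1,50,99,100]),'y',np.percentile(Y[m]-ay,[0,1,99,100]),m.sum())
for a in np.arange(-.024,.034,.004):
    w=m&(np.abs(X-ax-a)<.002)&(np.abs(Y-ay+.09)<.02)
    if w.any(): print(round(a,3),np.median(H[w]).round(4),w.sum())
print(turned(),s['q'].round(2))
E
```

```text
[-0.26141175  0.00994945  0.9651761 ] -0.0746332099134765
(array([0.58538752, 0.26944923, 0.12403239]), np.float32(-45.410355), (13.338218688964844, 17.554039001464844), 223)
(array([0.57384825, 0.19355145, 0.12168944]), np.float32(-47.790184), (13.969122886657715, 41.46881103515625), 677)
rocker rel air: x [-2.95272931e-02 -2.63960174e-02  6.56301261e-05  2.60721486e-02
  2.72926338e-02] y [-0.1155472  -0.10885913 -0.0763383  -0.0702593 ] 1591
-0.024 0.0032 36
-0.02 0.0057 129
-0.016 0.0058 135
-0.012 0.006 132
-0.008 0.0059 134
-0.004 0.0057 137
0.0 0.0059 135
0.004 0.0072 140
0.008 0.0089 136
0.012 0.0102 140
0.016 0.0115 139
0.02 0.0101 133
0.024 0.0028 25
0.028 0.0029 17
-61.593124075907305 [ 0.83 -0.   -0.44  0.24 -0.98 -0.45]
```

View pics/w14.png

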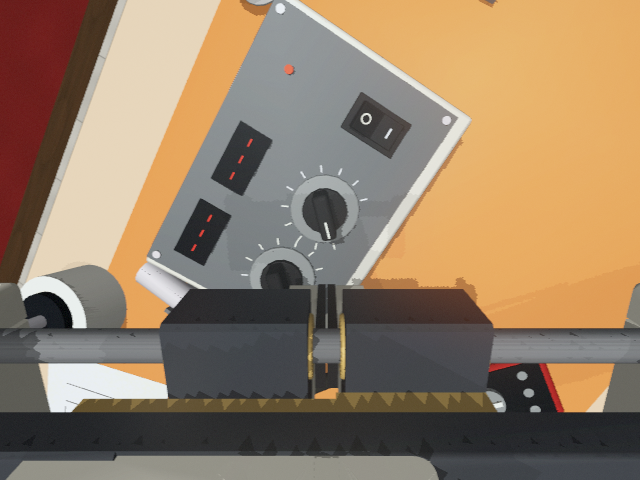

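Both knob bars read 132° in the panel, at their stops. The air pointer mark at (327,230) confirms lower left, and the rocker at (376,125) is still on, with its O end proud. Next I press it.

```bash
python3 - <<'E'
from h import *
X,Y,H,xs,ys=pc(np.zeros(3),N,0.)
p=AIR-.044*N+.017*xs-.0925*ys; print('off end foot',p)
R=Ro.from_matrix(np.c_[xs,np.cross(-N,xs),-N])
plan(p+.05*N,R,w=0)
E
```

```text
off end foot [0.59818406 0.10055115 0.08383305]
0.0 0.0 -9.9 0.0147 0.0052 0.0279 0; 0.0 0.0 -9.9 0.0136 0.0077 0.0279 0; 0.0 0.0 -9.9 0.0120 0.0099 0.0279 0; 0.0 0.0 -9.9 0.0102 0.0118 0.0279 0; 0.0 0.0 -9.9 0.0080 0.0134 0.0279 0; 0.0 0.0 -9.9 0.0055 0.0146 0.0279 0;   n 6
```

move_arm(rows="0 0 -9.9 0.0147 0.0052 0.005 0; 0 0 -9.9 0.0136 0.0077 0.01 0; 0 0 -9.9 0.012 0.01 0.025 0; 0 0 -9.9 0.01 0.012 0.03 0; 0 0 -9.9 0.008 0.0134 0.045 0; 0 0 -9.9 0.0055 0.0146 0.05 0; 0 0 0 0 0 0 0; 0 0 0 0 0 0 0")

```text
t: 37.02
eef_pos: [0.5863, 0.1016, 0.1361]
ee_rot: [3.138, -0.264, -0.025]
force: [1.1, -0.1, 1.1]
width: 0.0005
gripper_force: 0.0
```

```bash
python3 - <<'E'
from h import *
X,Y,H,xs,ys=pc(np.zeros(3),N,0.)
p=AIR-.044*N+.017*xs-.0925*ys
R=Ro.from_matrix(np.c_[xs,np.cross(-N,xs),-N])
plan(p+.022*N,R,1,0); s=arm.get_state(); print(s['force'])
E
```

```text
0.0 -0.0 0.6 -0.0021 0.0005 0.0316 0;   n 1
[ 1.10838093 -0.08518495  1.05129868]
```

move_arm(rows="0 0 0.6 -0.002 0.0005 0.016 0; 0 0 0 0 0 0.0156 0; 0 0 0 0 0 0.003 0; 0 0 0 0 0 0.002 0; 0 0 0 0 0 0.002 0; 0 0 0 0 0 0 0")

```text
t: 37.78
eef_pos: [0.5948, 0.1012, 0.0986]
ee_rot: [-3.141, -0.266, -0.035]
force: [0.7, 1.0, 3.6]
width: 0.0006
gripper_force: 1.5
```

```bash
python3 - <<'E'
from h import *
X,Y,H,xs,ys=pc(np.zeros(3),N,0.)
s=arm.get_state(); print('tip height over panel',(Rt()[1]-AIR)@N+.044-.008,'x,y',(Rt()[1]-AIR)@xs,(Rt()[1]-AIR)@ys,'F',s['force']@N)
E
```

```text
tip height over panel 0.007108392461155393 x,y 0.01758842793081004 -0.09201518694024195 F 3.3327565511132446
```

move_arm(rows="0 0 0 0 0 0.0015 0; 0 0 0 0 0 0.001 0; 0 0 0 0 0 0 0")

```text
t: 38.15
eef_pos: [0.5951, 0.1009, 0.0966]
ee_rot: [-3.141, -0.266, -0.035]
force: [-6.1, 1.3, 16.7]
width: 0.0005
gripper_force: 9.0
```

```bash
python3 - <<'E'
from h import *
s=arm.get_state(); print('tip height over panel',(Rt()[1]-AIR)@N+.044-.008,'F',s['force']@N)
E
```

```text
tip height over panel 0.005143582617556115 F 17.75518417475128
```

move_arm(rows="0 0 0 0 0 -0.04 0; 0 0 0 0 0 -0.06 0; 0 0 10 -0.04 0 -0.06 0; 0 0 10 -0.04 0 -0.05 0; 0 0 10 0 -0.02 0 0; 0 0 10 0 -0.02 0 0; 0 0 10 0 -0.02 0 0; 0 0 10 0 -0.02 0 0")

```text
t: 39.15
eef_pos: [0.5171, 0.1743, 0.2805]
ee_rot: [-2.914, -0.13, -1.103]
force: [1.0, -0.6, 0.4]
width: 0.0006
gripper_force: 0.0
```

```bash
python3 - <<'E'
from h import *
for nm in ('wrist','top','side'):
    s,im,d=grab(nm,nm+'F'); P=cloud(nm,s,d); print(nm)
    try:
        n,k=panel(P)
        for c in (HEAT,AIR): print(bar(P,n,k,c)[1:])
        X,Y,H,xs,ys=pc(P,n,k); ax,ay=AIR@xs,AIR@ys
        print([(a,np.median(H[(abs(X-ax-a)<.003)&(abs(Y-ay+.0925)<.008)]).round(4)) for a in (-.016,-.008,.008,.016)])
    except Exception as e: print(e)
    for c in ((.5808,-.3565),(.5867,-.2296),(.592,-.1023)): print(blob(P,*c,.03,.07,.12))
E
```

```text
wrist
(np.float32(0.0), (0.0, 0.0), 0)
(np.float32(-46.98439), (13.84113883972168, 40.93755340576172), 679)
[(-0.016, np.float64(0.011)), (-0.008, np.float64(0.0085)), (0.008, np.float64(0.0057)), (0.016, np.float64(0.0061))]
None
None
None
top
(np.float32(0.0), (0.0, 0.0), 0)
(np.float32(-48.487766), (13.151228904724121, 35.00672149658203), 100)
[(-0.016, np.float64(0.0108)), (-0.008, np.float64(0.0084)), (0.008, np.float64(0.0058)), (0.016, np.float64(0.0061))]
(40, array([ 0.5785, -0.3552,  0.0802]), (0.5795, -0.3562, 0.0062))
(199, array([ 0.5848, -0.2281,  0.082 ]), (0.5854, -0.2293, 0.0162))
(235, array([ 0.5896, -0.1011,  0.082 ]), (0.5902, -0.1012, 0.0206))
side
(np.float32(-46.388622), (14.098991394042969, 42.32360076904297), 180)
(np.float32(-47.75517), (13.557140350341797, 42.999671936035156), 152)
[(-0.016, np.float64(0.0112)), (-0.008, np.float64(0.0086)), (0.008, np.float64(0.0054)), (0.016, np.float64(0.006))]
(32, array([ 0.5786, -0.3528,  0.0783]), (0.5793, -0.3526, 0.0076))
(142, array([ 0.5839, -0.2228,  0.0797]), (0.5872, -0.2263, 0.018))
(193, array([ 0.5883, -0.0953,  0.0799]), (0.5896, -0.0981, 0.0227))
```

View pics/sideF.png

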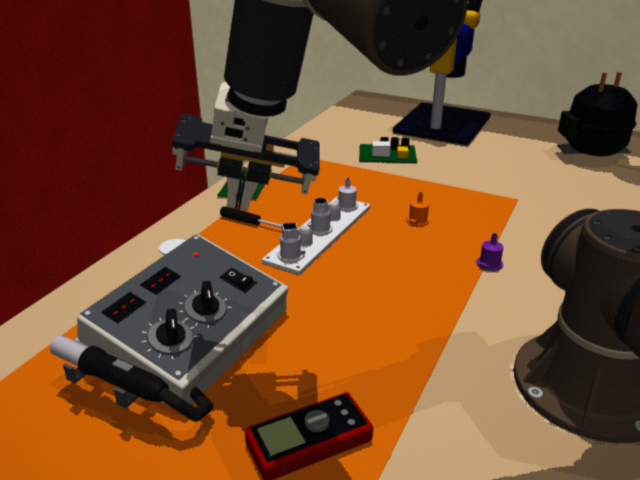

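View pics/topF.png

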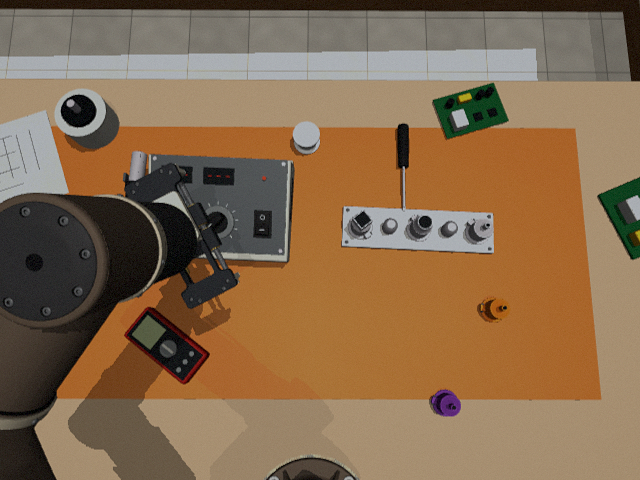

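Side and top views: all three nozzles are home on the rack at (360,222), (422,226) and (480,228), and no grey nozzle is left on the bench. The rocker is off and both knobs are at their stops.

```bash
python3 -c "from station import arm; print(arm.job_done())"
```

```text
the job is handed in; nothing more can be done
None
```

The job is handed in: heat knob to its stop, then airflow knob to its stop, then rocker off, with the three nozzles present (fine, wide, square) fully home on spigots 4, 2 and 0; no verdict was returned.

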